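# Point-check the glass standard, then start the photometer reading

## Robot

A 6-joint arm with a two-finger parallel gripper is mounted at the origin on the work surface. World frame = base frame: x ahead of the robot, y to its left, z up, the work surface at z = 0. Lengths are in m, angles in rad, forces in N, time in s.
With the tool pointing down it reaches from about 0.3 to 0.775 m from the base axis. Payload 14.6 kg.
Tool frame: the origin (TCP) lies between the finger pads, 19 mm behind the fingertips; this is the grasp point; z points along the fingers, y is the line along which they close (so a half turn about z gives the same grasp; the last joint's range is limited). The gripper opens to 94 mm and grips with 3 to 60 N. Pads are 16 mm wide; open, the fingers measure 119 mm over their backs; the gripper's body (75 mm by 177 mm) begins 78 mm behind the grasp point.
Start: joints at [-1.325, 0.3, 1.521, -0, 1.321, -0.067], TCP at [0.169, -0.523, 0.224] pointing down, gripper open.
Joint ranges: [-3.03, 3.03], [-0.79, 2.21], [0.23, 2.52], [-1.04, 4.18], [0, 3.07], [-2.55, 2.55]. Speed limits (rad/s): [2.22, 2.22, 2.57, 3.14, 3.14, 3.14].

## Interface

Orientations are given as [roll, pitch, yaw] about the fixed x, y, z axes, in that order (R = Rz(yaw) Ry(pitch) Rx(roll)).
In Python, from station import ctrl gives the robot as it stands. The module is installed in compiled form; this text tells all that it offers.
- The arm moves only by the tool carry_out, never from a script. Its argument "commands" is a list of rows, each a list of 3 entries, a list of its own where there are three numbers: the closure, from 0 (fully open) to 1 (shut), then the shift along the tool's x, y, z in mm, then the turn, a rotation vector about the tool's x, y, z in rad. In form: [[gripper, [tx, ty, tz], [wx, wy, wz]], ...]. A call has 1 to 10 rows; each row shifts and turns the commanded pose from where the row before left it, along the tool's axes as they then stand; what a row does not reach is not made up. A row lasts 1/8 s, in which the tool goes at most 62.5 mm and 10.7 degrees, less where a joint would pass 70% of its speed; a pose out of reach is approached as far as the arm can. A call with a gripper value outside its range is refused whole. The fingers move at their own pace and stop on an object; "squeeze" is the grip in N (left out, the last holds). Time passes only in rows, so rows that do not move let the fingers close. It gives the time, the measured TCP pose, the force, the opening and the grip force at its end, in the units of the state.
- ctrl.get_obs(): the state, without advancing time (a new reading comes with each control period).
- ctrl.camera(name): name is "side" or "top" or "wrist"; returns a dict with "img" (480x640x3 uint8, blue, green, red), "camera_matrix" (3x3 intrinsics, pixels), "rvec" (rotation vector, rad) and "tvec" (3), from world to camera coordinates, as OpenCV has them. Camera axes: x right, y down, z forward; pixel columns grow to the right and rows downward; lengths in m; the calibration is good to about 2 mm. The wrist camera is an equidistant fisheye: a pixel r from the principal point sees the ray r / f radians off the axis. A picture is of the moment at which its call begins. There is no depth.
- ctrl.hand_in(): hands the job in; it is judged then, once.
Trained networks look in the newest picture that a camera, given by its name, has taken for a name from the list of things; names that differ only in an ending like _2 or _b are one class to them, and where a whole thing is asked for, a point or a joint stands for the part that bears it (a point fixed in the world has none). Each returns a list of dicts, best first, with "score" (0 to 1); they miss things now and then, are a little off and sometimes report something else, mostly with a low value. They report only what shows in the picture. A call takes as long as a camera call.
- ctrl.outline_of(thing, camera): "region" (480x640 bool, what is visible of it).
- ctrl.place_of(thing, camera): "at" ([x, y, z] in m, in world coordinates, good to about 4 mm: a listed point, or the origin of a listed thing).
The state is a dict: "time_s": time; "qpos": joint angles; "joint_vel": joint speeds; "tau": joint torques, N m; "ee_pos": TCP position; "eef_rot": TCP orientation; "force": force on the tool from outside, world axes, zero at the start; "moment": the same for the moment, N m; "grip_width": finger opening in m; "grip_force": force on a finger pad.
Only numpy, scipy, OpenCV 4.12 (cv2) and the standard library are available. Lean on these libraries where they do the work, as an engineer would, in place of code of your own. Each camera call takes 0.05 s, during which the arm holds its last target. There are 200 camera calls.

## Task

Do the check before a calibration reading: point at the glass standard with the orange stopper in the photometer's open cell block, keeping the fingertips still a couple of centimetres above it for about two seconds without touching any of the standards. Then swing the white lid fully shut without slamming it, and only then press the green start key down and let it go. Leave the standards in their cells, do not press the grey key, and do not disturb the things standing around.

Things in the scene. Friction and masses are not known exactly. Their poses are not given: they have to be found in the camera images.
- photometer: Grey bench photometer, 300 deep (x) x 380 wide (y) x 130 high; fixed. Origin: centre of its underside on the bench. Its x axis points from its front (facing the robot) to its rear, y to its left, z up. Flat deck at z = 130; a black display bezel stands 8 above it at the front left. Sample chamber, open at the top: x -60 to 100, y -155 to -30.
- cell_block (a point): Centre of the top of the black cell block in the chamber, 13 below the deck, at photometer x = 20, y = -105. It has four square cells in a row along the photometer's x, 32 apart (at -48, -16, 16 and 48 from this point). Any standard may stand in any cell.
- lid (a joint): Lid angle in rad: 0 = shut on the deck, 1.57 = upright, 2.0 = stop. It starts open at 1.7 to 1.95, leaning past upright to the photometer's left (+y). Its stiff hinge holds it at any angle; 1 to 3 N at the free edge moves it. Shut, it is a white cover 164 (x) x 135 (y) x 20 high, hollow beneath, reaching from the hinge to the photometer's -y.
- lid_hinge (a point): Middle of the lid's hinge axis, at deck height (130). The axis runs along the photometer's x; does not move with the lid.
- lid_edge (a point): Middle of the lid's free edge on its outer face: 135 from the hinge along the lid; the flat outer face lies 20 out from the plane through the hinge axis (20 above the deck when shut). Push on that face to close. Moves with the lid. A grey lip 60 wide and 10 deep sticks out beyond the edge, 5 to 10 below the outer face.
- start_key (a joint): Travel of the green start key in m: 0 = up, 0.004 = fully down, along vertical. Sprung; fully down takes 4 N.
- start_key_top (a point): Centre of the top of the green round start key, 24 in diameter, on the control strip in front of the chamber, at photometer x = -105, y = -60.
- zero_key (a joint): Travel of the grey zero key in m, 0 = up; the same as the start key. Not to be pressed.
- zero_key_top (a point): Centre of the top of the grey zero key, 65 to the right (-y) of the start key.
- std_orange: Sealed glass standard, 12.5 x 12.5 x 45 high, amber glass with an orange stopper, standing loose in a cell, its top 5 above the deck. Origin: centre of its underside; z up.
- std_green: The same, green glass with a green stopper. Not to be touched.
- std_blue: The same, clear glass with a blue stopper. Not to be touched.
- std_white: The same, clear glass with a white stopper. Not to be touched.
- reagent_bottle: Brown glass bottle with a black cap, 60 across, 105 high, standing to the photometer's right. Origin: centre of its underside.
- jug: Clear plastic measuring jug with a handle, 100 across, 125 high, to the photometer's left. Origin: centre of its underside.
- black_cap: Black bottle cap lying on the bench in front of the photometer, 34 across, 14 high. Origin: centre of its underside.
- std_case: Open blue case with dividers for the standards, 75 x 115 x 35 high, in front of the photometer on its left. Origin: centre of its underside.

How it is judged:
On the way, in this order (a step that is already met when the one before it is completed fails the run):
1. the tool point dwells just above the orange-stoppered standard: within 14 mm sideways and 20 to 62 mm above its top (fingertips clear of it), for 1.7 s, lid still open (horizontal distance between the grasp point and std_orange below 0.014 m and z of the grasp point in the frame of std_orange between 0.065 and 0.107 m and value of joint lid above 1.2 rad), for 1.7 s.
2. the lid is fully shut (value of joint lid below 0.035 rad), for 0.2 s.
3. the green start key is pressed down with the lid shut (value of joint start_key above 0.003 m and value of joint lid below 0.035 rad), for 0.05 s.
At the end, for the whole second after the job is handed in: The lid is shut (under 0.035 rad), the start key has been pressed at least 3 mm and is up again, all four standards stand in their cells (moved under 12 mm) and the bottle, jug, cap and case are where they were (within 20 mm) (value of joint lid below 0.035 rad and value of joint each of start_key, zero_key below 0.001 m and distance of each of std_orange, std_green, std_blue, std_white from where it was at the start of the episode below 0.012 m and distance of each of reagent_bottle, jug, black_cap, std_case from where it was at the start of the episode below 0.02 m); the robot touches nothing.
It fails at once if a standard is touched by the robot, lifted, or shifted more than 12 mm (contact force between any of the fingers, the arm and std_orange above 0.2 N or contact force between any of the fingers, the arm and std_green above 0.2 N or contact force between any of the fingers, the arm and std_blue above 0.2 N or contact force between any of the fingers, the arm and std_white above 0.2 N or distance of any of std_orange, std_green, std_blue, std_white from where it was at the start of the episode above 0.012 m).
It fails at once if the start key is pressed while the lid is open (value of joint start_key above 0.002 m and value of joint lid above 0.05 rad).
It fails at once if the grey key is pressed (value of joint zero_key above 0.002 m).
It fails at once if the lid is slammed (faster than 3 rad/s) (velocity of joint lid below -3 rad/s).
It fails at once if a bystander is pushed more than 20 mm or tipped (distance of any of reagent_bottle, jug, black_cap, std_case from where it was at the start of the episode above 0.02 m or angle between any of reagent_bottle, jug, black_cap, std_case's own z axis and vertical above 0.3 rad).
It also fails if it takes over 54 s, if anything falls off the work surface, if the arm or the gripper's body presses on something with over 40 N, if the wrist force passes 120 N, or if a joint passes its speed limit or range.

## Working session

There is one attempt and no reset: what is moved stays moved. The work goes in short steps, Python scripts to look and compute and a tool call to move; the robot and the scene stay as the last step left them, time stands still between calls to the robot, and variables do not carry over. Pictures are saved under pics/ and viewed, at most 10 in all, crops included, and the job is handed in when it is done.

Besides the shell and the picture viewer there is one more tool, called after "Emit:" by a JSON object that holds its "op" and its "data", one argument or row to a line. carry_out: Moves the arm, as the interface text tells. Its arguments: {"type":"object","properties":{"commands":{"type":"array","items":{"type":"array"}},"squeeze":{"type":"number"}},"required":["commands"]}

```bash
mkdir -p pics; python3 - <<'E'
from station import ctrl
import cv2,numpy as np
o=ctrl.get_obs();print(o['time_s'],o['ee_pos'],o['eef_rot'],o['force'])
for c in['top','side']:
    d=ctrl.camera(c);cv2.imwrite(f'pics/{c}.png',d['img'])
    for t in['photometer','cell_block','lid_hinge','lid_edge','start_key_top','zero_key_top','std_orange','std_green','std_blue','std_white','reagent_bottle','jug','black_cap','std_case']:
        print(c,t,[(np.round(r['at'],3).tolist(),round(r['score'],2)) for r in ctrl.place_of(t,c)[:2]])
E
```

```text
0.0 [ 0.16918479 -0.52308461  0.22369302] [-3.14046679e+00 -5.68981383e-05  3.12791076e-01] [ 0.07954899 -0.93060757 -1.02950888]
top photometer [([0.594, 0.036, -0.001], 0.87)]
top cell_block [([0.619, -0.068, 0.116], 0.69)]
top lid_hinge [([0.614, 0.008, 0.124], 0.95)]
top lid_edge []
top start_key_top [([0.494, -0.03, 0.15], 0.63)]
top zero_key_top [([0.619, -0.068, 0.115], 0.52), ([0.497, -0.098, 0.154], 0.51)]
top std_orange [([0.602, -0.067, 0.088], 0.42)]
top std_green [([0.574, -0.068, 0.091], 0.49)]
top std_blue [([0.669, -0.066, 0.09], 0.51)]
top std_white [([0.636, -0.07, 0.089], 0.43)]
top reagent_bottle [([0.644, -0.237, -0.002], 0.65), ([0.591, 0.035, 0.0], 0.33)]
top jug [([0.4, -0.026, -0.001], 0.67), ([0.52, 0.344, -0.002], 0.64)]
top black_cap [([0.399, -0.026, -0.003], 0.63)]
top std_case [([0.37, 0.161, 0.001], 0.82)]
side photometer [([0.59, 0.038, -0.002], 0.59)]
side cell_block [([0.619, -0.068, 0.119], 0.74)]
side lid_hinge [([0.614, 0.012, 0.128], 0.95)]
side lid_edge [([0.609, 0.042, 0.259], 0.75)]
side start_key_top [([0.494, -0.034, 0.146], 0.41)]
side zero_key_top [([0.37, 0.155, -0.007], 0.66), ([0.496, -0.098, 0.149], 0.49)]
side std_orange [([0.603, -0.073, 0.092], 0.66)]
side std_green [([0.571, -0.07, 0.087], 0.59)]
side std_blue [([0.668, -0.062, 0.087], 0.57), ([0.609, 0.042, 0.261], 0.55)]
side std_white [([0.497, -0.096, 0.149], 0.63), ([0.636, -0.065, 0.091], 0.47)]
side reagent_bottle [([0.65, -0.23, 0.004], 0.86), ([0.613, 0.044, 0.26], 0.54)]
side jug []
side black_cap [([0.4, -0.023, 0.001], 0.56)]
side std_case [([0.364, 0.157, -0.003], 0.79)]
```

View pics/top.png

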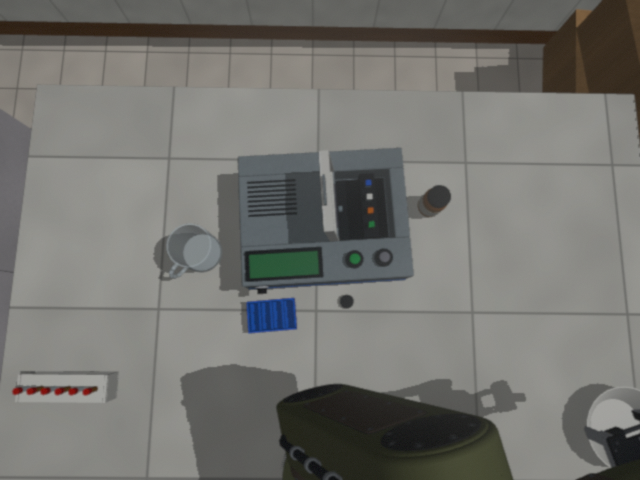

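View pics/side.png

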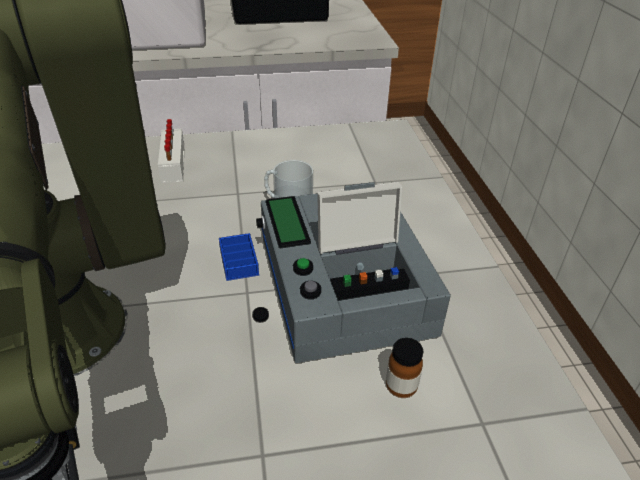

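The top view shows the photometer turned slightly left, with the keys at (354,259) green and (383,257) grey. The stoppers, front to rear, are green (371,224), orange (371,211), white (369,196) and blue (368,183). The side view confirms that order and shows the lid upright-open. The network positions fit the given sizes, with a yaw of about 0.05.

First I'll lift, turn and close the fingers.

Emit:
{"op": "carry_out", "data": {
  "commands": [
    [1,[0,0,-16],[0,0,-0.18]],
    [1,[0,0,-16],[0,0,-0.18]],
    [1,[0,0,-16],[0,0,-0.18]],
    [1,[0,0,-16],[0,0,-0.18]],
    [1,[0,0,-16],[0,0,-0.18]],
    [1,[0,0,-16],[0,0,-0.18]],
    [1,[0,0,-16],[0,0,-0.18]],
    [1,[0,0,0],[0,0,-0.05]]
  ],
  "squeeze": 10
}}

```text
time_s: 2.5
ee_pos: [0.1693, -0.5235, 0.3375]
eef_rot: [3.141, 0.002, 1.626]
force: [-0.3, -0.4, -1.0]
grip_width: 0.0173
grip_force: 0.0
```

Emit:
{"op": "carry_out", "data": {
  "commands": [
    [1,[40,42,0],[0,0,0]],
    [1,[40,42,0],[0,0,0]],
    [1,[40,42,0],[0,0,0]],
    [1,[40,42,0],[0,0,0]],
    [1,[40,42,0],[0,0,0]],
    [1,[40,42,0],[0,0,0]],
    [1,[40,42,0],[0,0,0]],
    [1,[40,42,0],[0,0,0]],
    [1,[40,42,0],[0,0,0]],
    [1,[40,42,0],[0,0,0]]
  ]
}}

```text
time_s: 3.75
ee_pos: [0.569, -0.1004, 0.3364]
eef_rot: [3.141, 0.0, 1.623]
force: [-0.5, -0.2, 0.2]
grip_width: 0.0005
grip_force: 0.0
```

Emit:
{"op": "carry_out", "data": {
  "commands": [
    [1,[15,18,0],[0,0,0]],
    [1,[15,18,0],[0,0,0]],
    [1,[0,0,40],[0,0,0]],
    [1,[0,0,40],[0,0,0]],
    [1,[0,0,40],[0,0,0]],
    [1,[0,0,20],[0,0,0]],
    [1,[0,0,10],[0,0,0]],
    [1,[0,0,3],[0,0,0]],
    [1,[0,0,0],[0,0,0]]
  ]
}}

```text
time_s: 4.88
ee_pos: [0.6025, -0.0702, 0.184]
eef_rot: [3.141, 0.0, 1.623]
force: [-0.9, 0.0, 0.6]
grip_width: 0.0002
grip_force: 0.0
```

```bash
python3 - <<'E'
from station import ctrl
import cv2
o=ctrl.get_obs();print(o['time_s'],o['ee_pos'])
a=ctrl.camera('side')['img'][200:340,260:440];b=ctrl.camera('wrist')['img']
a=cv2.resize(a,(360,280),interpolation=cv2.INTER_CUBIC);b=cv2.resize(b,(373,280))
cv2.imwrite('pics/dwell.png',cv2.hconcat([a,b]))
for c in['side','wrist']:
    for t in['std_orange','start_key_top','lid_edge']: print(c,t,[(r['at'].round(3) if hasattr(r['at'],'round') else r['at'],round(r['score'],2)) for r in ctrl.place_of(t,c)[:2]])
E
```

```text
4.875 [ 0.60254431 -0.07023705  0.18397996]
side std_orange [([0.6018, -0.0681, 0.0906], 0.53)]
side start_key_top [([0.494, -0.0349, 0.1467], 0.53)]
side lid_edge []
wrist std_orange []
wrist start_key_top [([0.4922, -0.0333, 0.1513], 0.76)]
wrist lid_edge []
```

View pics/dwell.png

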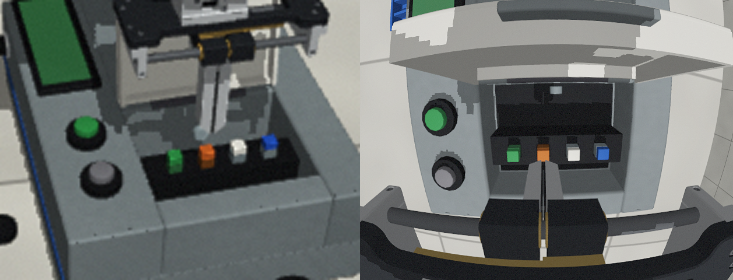

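The crops show the closed fingertips in line with the orange stopper: (207,155) in the side crop and (543,150) in the wrist crop. They are clear above it, so I'll dwell here.

Emit:
{"op": "carry_out", "data": {
  "commands": [
    [1,[0,0,0],[0,0,0]],
    [1,[0,0,0],[0,0,0]],
    [1,[0,0,0],[0,0,0]],
    [1,[0,0,0],[0,0,0]],
    [1,[0,0,0],[0,0,0]],
    [1,[0,0,0],[0,0,0]],
    [1,[0,0,0],[0,0,0]],
    [1,[0,0,0],[0,0,0]],
    [1,[0,0,0],[0,0,0]],
    [1,[0,0,0],[0,0,0]]
  ]
}}

```text
time_s: 6.52
ee_pos: [0.6023, -0.0702, 0.1833]
eef_rot: [3.142, -0.0, 1.623]
force: [1.1, 0.5, -0.4]
grip_width: 0.0004
grip_force: 0.0
```

Emit:
{"op": "carry_out", "data": {
  "commands": [
    [1,[0,0,0],[0,0,0]],
    [1,[0,0,0],[0,0,0]],
    [1,[0,0,0],[0,0,0]],
    [1,[0,0,0],[0,0,0]],
    [1,[0,0,0],[0,0,0]],
    [1,[0,0,0],[0,0,0]],
    [1,[0,0,-40],[0,0,0]],
    [1,[0,0,-50],[0,0,0]],
    [1,[0,0,-50],[0,0,0]],
    [1,[0,0,-25],[0,0,0]]
  ]
}}

```text
time_s: 7.78
ee_pos: [0.6024, -0.0702, 0.3514]
eef_rot: [3.138, 0.001, 1.623]
force: [0.2, 0.3, -1.1]
grip_width: 0.0005
grip_force: 0.0
```

Emit:
{"op": "carry_out", "data": {
  "commands": [
    [1,[42,4,0],[0,0,0]],
    [1,[42,4,0],[0,0,0]],
    [1,[42,4,0],[0,0,0]],
    [1,[44,3,0],[0,0,0]],
    [1,[0,0,0],[0,0,0]],
    [1,[0,0,45],[0,0,0]],
    [1,[0,0,45],[0,0,0]],
    [1,[-15,0,5],[0,0,0]],
    [1,[-15,0,0],[0,0,0]]
  ]
}}

```text
time_s: 8.9
ee_pos: [0.6105, 0.0687, 0.2549]
eef_rot: [3.14, 0.0, 1.622]
force: [0.1, -0.2, 0.0]
grip_width: 0.0004
grip_force: 0.0
```

Emit:
{"op": "carry_out", "data": {
  "commands": [
    [1,[-15,0,-2],[0,0,0]],
    [1,[-16,0,-2],[0,0,0]],
    [1,[-10,0,-1],[0,0,0]],
    [1,[-10,0,-1],[0,0,0]],
    [1,[-11,0,1],[0,0,0]],
    [1,[-11,0,1],[0,0,0]],
    [1,[0,0,0],[0,0,0]]
  ]
}}

```text
time_s: 9.78
ee_pos: [0.6137, -0.0034, 0.2568]
eef_rot: [-3.141, 0.0, 1.622]
force: [1.2, 0.3, 0.1]
grip_width: 0.0003
grip_force: 0.0
```

```bash
python3 - <<'E'
from station import ctrl
import cv2
a=ctrl.camera('side')['img'][140:360,240:460]
cv2.imwrite('pics/push.png',cv2.resize(a,(440,440)))
E
```

```text
(no output)
```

View pics/push.png

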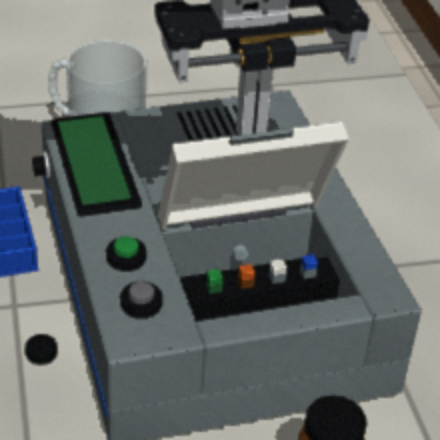

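The side crop shows the fingers behind the lid at (255,120) and the lid now tilting towards shut, so I'll follow the arc.

Emit:
{"op": "carry_out", "data": {
  "commands": [
    [1,[-11,0,2],[0,0,0]],
    [1,[-11,0,3],[0,0,0]],
    [1,[-10,0,5],[0,0,0]],
    [1,[-10,0,5],[0,0,0]],
    [1,[-9,0,7],[0,0,0]],
    [1,[-9,0,7],[0,0,0]],
    [1,[-7,0,9],[0,0,0]],
    [1,[-7,0,9],[0,0,0]],
    [1,[-5,0,9],[0,0,0]],
    [1,[-5,0,9],[0,0,0]]
  ]
}}

```text
time_s: 11.08
ee_pos: [0.6181, -0.0866, 0.1915]
eef_rot: [-3.141, -0.0, 1.623]
force: [-0.2, 1.4, 0.2]
grip_width: 0.0004
grip_force: 0.3
```

Emit:
{"op": "carry_out", "data": {
  "commands": [
    [1,[-3,0,8],[0,0,0]],
    [1,[-3,0,7],[0,0,0]],
    [1,[0,0,4],[0,0,0]],
    [1,[0,0,3],[0,0,0]],
    [1,[0,0,0],[0,0,0]]
  ]
}}

```text
time_s: 11.7
ee_pos: [0.6184, -0.0922, 0.1702]
eef_rot: [-3.141, -0.0, 1.623]
force: [-0.9, -0.4, -0.3]
grip_width: 0.0007
grip_force: 0.0
```

Now a gentle press until the force rises.

Emit:
{"op": "carry_out", "data": {
  "commands": [
    [1,[0,0,1],[0,0,0]],
    [1,[0,0,1],[0,0,0]],
    [1,[0,0,1],[0,0,0]],
    [1,[0,0,0],[0,0,0]]
  ]
}}

```text
time_s: 12.2
ee_pos: [0.6186, -0.0924, 0.1689]
eef_rot: [3.14, 0.0, 1.623]
force: [-5.7, 0.7, 11.3]
grip_width: 0.0004
grip_force: 6.2
```

Emit:
{"op": "carry_out", "data": {
  "commands": [
    [1,[0,0,1],[0,0,0]],
    [1,[0,0,0],[0,0,0]],
    [1,[0,0,0],[0,0,0]],
    [1,[0,0,-10],[0,0,0]],
    [1,[0,0,-40],[0,0,0]],
    [1,[0,0,-20],[0,0,0]],
    [1,[0,0,0],[0,0,0]]
  ]
}}

```text
time_s: 13.08
ee_pos: [0.6189, -0.0924, 0.2377]
eef_rot: [3.139, 0.001, 1.623]
force: [0.0, 0.0, -0.9]
grip_width: 0.0004
grip_force: 0.0
```

```bash
python3 - <<'E'
from station import ctrl
import cv2
a=ctrl.camera('side')['img'][140:360,240:460]
cv2.imwrite('pics/shut.png',cv2.resize(a,(440,440)))
for c in['top','side','wrist']:
    if c!='side': ctrl.camera(c)
    for t in['lid_edge','start_key_top','zero_key_top']: print(c,t,[([round(float(v),4) for v in r['at']],round(r['score'],2)) for r in ctrl.place_of(t,c)[:2]])
E
```

```text
top lid_edge []
top start_key_top [([0.6179, -0.0654, 0.1154], 0.65)]
top zero_key_top []
side lid_edge [([0.622, -0.1285, 0.147], 0.89)]
side start_key_top [([0.4922, -0.0349, 0.1487], 0.6)]
side zero_key_top [([0.4947, -0.0955, 0.1493], 0.57)]
wrist lid_edge []
wrist start_key_top [([0.4916, -0.0336, 0.1523], 0.86)]
wrist zero_key_top [([0.4937, -0.0941, 0.1462], 0.83)]
```

View pics/shut.png

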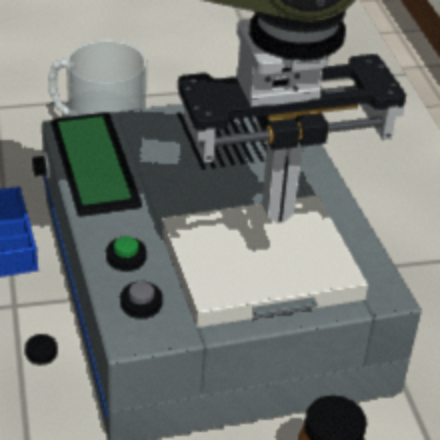

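The lid lies flat on the deck, with its lip at (285,308) and its edge at z 0.147. The green key is at (125,247). Next I'll move above that key.

Emit:
{"op": "carry_out", "data": {
  "commands": [
    [1,[16,-31,0],[0,0,0]],
    [1,[17,-31,0],[0,0,0]],
    [1,[16,-31,0],[0,0,0]],
    [1,[17,-30,0],[0,0,0]],
    [1,[0,0,30],[0,0,0]],
    [1,[0,0,23],[0,0,0]],
    [1,[0,0,6],[0,0,0]],
    [1,[0,0,0],[0,0,0]]
  ]
}}

```text
time_s: 14.68
ee_pos: [0.4923, -0.0329, 0.1776]
eef_rot: [3.141, 0.0, 1.623]
force: [-0.2, -0.3, 0.2]
grip_width: 0.0006
grip_force: 0.0
```

```bash
python3 - <<'E'
from station import ctrl
import cv2
a=ctrl.camera('side')['img'][200:340,240:420]
cv2.imwrite('pics/key.png',cv2.resize(a,(540,420),interpolation=cv2.INTER_CUBIC))
E
```

```text
(no output)
```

View pics/key.png

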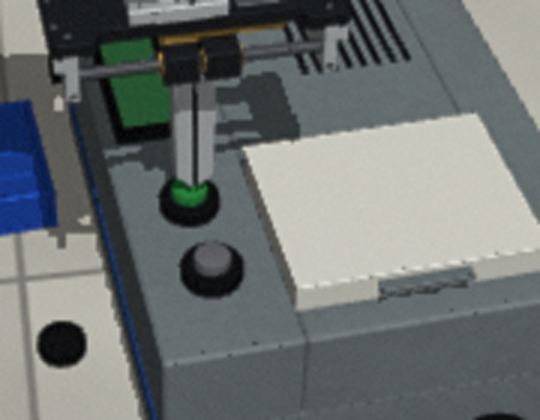

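The fingertips at (192,182) sit right over the green key and well clear of the grey one at (212,260).

Emit:
{"op": "carry_out", "data": {
  "commands": [
    [1,[0,0,3],[0,0,0]],
    [1,[0,0,3],[0,0,0]],
    [1,[0,0,3],[0,0,0]],
    [1,[0,0,2],[0,0,0]],
    [1,[0,0,0],[0,0,0]]
  ]
}}

```text
time_s: 15.35
ee_pos: [0.4923, -0.0329, 0.1663]
eef_rot: [3.141, 0.0, 1.623]
force: [-0.8, -0.2, 3.0]
grip_width: 0.0002
grip_force: 1.5
```

Emit:
{"op": "carry_out", "data": {
  "commands": [
    [1,[0,0,1],[0,0,0]],
    [1,[0,0,1],[0,0,0]],
    [1,[0,0,1],[0,0,0]],
    [1,[0,0,0],[0,0,0]]
  ]
}}

```text
time_s: 15.85
ee_pos: [0.4924, -0.0329, 0.1647]
eef_rot: [3.14, 0.0, 1.623]
force: [-7.7, 1.2, 17.7]
grip_width: 0.0004
grip_force: 9.6
```

The key is at its stop: about 3 N at 2.5 mm of travel, then a hard rise. I'll release it and retreat.

Emit:
{"op": "carry_out", "data": {
  "commands": [
    [1,[0,0,-5],[0,0,0]],
    [1,[0,0,-10],[0,0,0]],
    [1,[0,0,-40],[0,0,0]],
    [1,[0,0,-50],[0,0,0]],
    [1,[0,0,-30],[0,0,0]],
    [1,[0,0,0],[0,0,0]],
    [1,[0,0,0],[0,0,0]]
  ]
}}

```text
time_s: 16.73
ee_pos: [0.4919, -0.0328, 0.2973]
eef_rot: [-3.14, -0.0, 1.623]
force: [-0.6, -0.1, 0.3]
grip_width: 0.0004
grip_force: 0.0
```

```bash
python3 - <<'E'
from station import ctrl
import cv2
a=ctrl.camera('side')['img']
cv2.imwrite('pics/end.png',a)
print(ctrl.get_obs()['force'],ctrl.get_obs()['ee_pos'])
for t in['lid_edge','start_key_top','reagent_bottle','black_cap','std_case']: print(t,[([round(float(v),4) for v in r['at']],round(r['score'],2)) for r in ctrl.place_of(t,'side')[:1]])
E
```

```text
[-0.63864267 -0.46597129  0.40293801] [ 0.49183287 -0.03279098  0.29701923]
lid_edge [([0.6211, -0.1273, 0.1493], 0.87)]
start_key_top [([0.4929, -0.0374, 0.148], 0.49)]
reagent_bottle [([0.6486, -0.2326, 0.0041], 0.86)]
black_cap [([0.3998, -0.0228, 0.0021], 0.78)]
std_case [([0.3683, 0.1548, -0.002], 0.56)]
```

View pics/end.png

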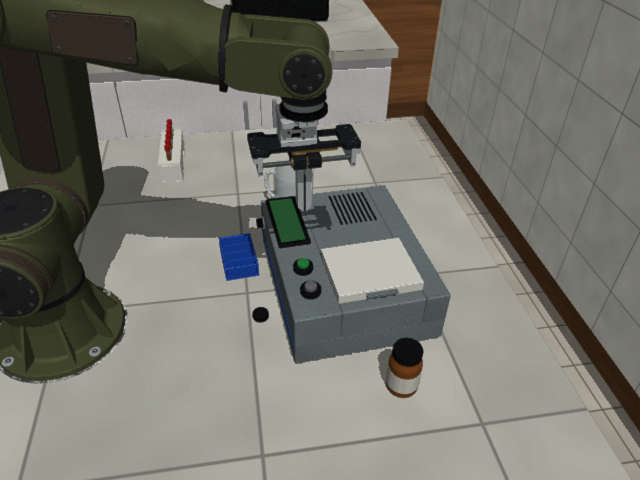

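The lid is shut at (372,268), the green key is up at (303,266), the bystanders have not moved, and the arm is clear.

```bash
python3 -c "
from station import ctrl
print(ctrl.hand_in())"
```

```text
the job is handed in; nothing more can be done
None
```

I pointed at the orange standard for over two seconds, shut the lid gently, then pressed and released the green start key, and handed the job in; the hand-in call returned no verdict.

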